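# Exchange the flat packs of the door opener's backup tray for the charged ones

## Task

Swap the flat battery packs (red gauge) in the backup tray with the charged ones (green gauge) in the chargers: swing the hold-down bar up, put each charged pack into the bay marked with its own colour and one flat pack into each charger, then swing the bar fully down again. Stand a pack on the empty rubber mat meanwhile if you need room. Keep the packs upright, set them down flat in their pockets without dropping them, each with its white end towards the white mark.

Things in the scene. Friction and masses are not known exactly. Their poses are not given: they have to be found in the camera images.
- blue_flat: battery pack, 97 mm long (its x) x 43 mm wide (its y) x 60 mm high, smooth upright block, about 0.45 kg; blue case, a square charge gauge in a black frame on its top that glows red (flat); its white plus end is at -x, the other end is the colour of the case. Origin: centre of the underside. Grip it across its 43 mm width.
- yellow_flat: battery pack, 97 mm long (its x) x 43 mm wide (its y) x 60 mm high, smooth upright block, about 0.45 kg; yellow case, a square charge gauge in a black frame on its top that glows red (flat); its white plus end is at -x, the other end is the colour of the case. Origin: centre of the underside. Grip it across its 43 mm width.
- blue_charged: battery pack, 97 mm long (its x) x 43 mm wide (its y) x 60 mm high, smooth upright block, about 0.45 kg; blue case, a square charge gauge in a black frame on its top that glows green (charged); its white plus end is at -x, the other end is the colour of the case. Origin: centre of the underside. Grip it across its 43 mm width.
- yellow_charged: battery pack, 97 mm long (its x) x 43 mm wide (its y) x 60 mm high, smooth upright block, about 0.45 kg; yellow case, a square charge gauge in a black frame on its top that glows green (charged); its white plus end is at -x, the other end is the colour of the case. Origin: centre of the underside. Grip it across its 43 mm width.
- tray: fixed grey tray, 184 (x) x 161 mm; origin on the bench midway between its bays. Bay centres at x 0: blue-marked y +45, yellow-marked y -45 mm. Bay pocket: 113 (x) x 59 mm inside lips 8 mm high, floor 10 mm above the bench; colour plate and white plus-end mark at its -x end (pack x along tray x). Behind, x 64 to 102, a housing 58 mm high with the bar's hinge: axis along y at x +78, height 80 mm.
- bar (a joint): steel hold-down bar, rad: 0 = fully down, pads 2 mm above the tops of the packs, which then cannot be lifted out; grows as its front end swings up and back, stop at 1.92. Friction keeps it where left; some 2 N at the tab move it. A 14 mm wide arm between the bays, with a 122 mm cross bar 78 mm from the hinge. Raised, it stands behind the bays, up to 250 mm above the bench.
- bar_grip (a point): centre of the red plastic lift tab at the bar's front end, 153 mm from the hinge axis: 30 mm along the bar x 16 mm wide (along tray y) x 14 mm, free on both sides and below; with the bar down at x -75, y 0 mm of the tray, 80 mm above the bench. Pinched across its 16 mm width it turns between the fingers as the bar swings. x to the hinge, y along its axis.
- charger_a: fixed charger for one pack of either colour, 165 x 67 mm, x along its length. At its -x end a grey block 28 mm high with lamp and white plus-end mark; then a black pocket, 113 (x) x 59 mm inside lips 8 mm high, floor 12 mm above the bench, centre at x +22, y 0 mm. Origin: on the bench, middle of the whole charger. Pack x along charger x puts white end to white mark.
- charger_b: fixed charger for one pack of either colour, 165 x 67 mm, x along its length. At its -x end a grey block 28 mm high with lamp and white plus-end mark; then a black pocket, 113 (x) x 59 mm inside lips 8 mm high, floor 12 mm above the bench, centre at x +22, y 0 mm. Origin: on the bench, middle of the whole charger. Pack x along charger x puts white end to white mark.
- mat: fixed black rubber mat, 150 x 110 x 4 mm, empty, a free spot to stand a pack on. Origin: centre of its underside, on the bench.
Not all that is in view belongs to the job. Leave any pink look-alike of the blue_charged alone. Leave any pink look-alike of the yellow_flat alone.

How it is judged:
By the outcome, as a careful person would: the job done as asked, in the order asked, and still so for the second after the job is handed in, with the robot touching nothing.
It also fails if it takes over 144 s, if anything falls off the work surface, if the arm or the gripper's body presses on something with over 40 N, if the wrist force passes 120 N, or if a joint passes its speed limit or range.

## Robot

A 7-joint arm with a two-finger parallel gripper is mounted at the origin on the work surface. World frame = base frame: x ahead of the robot, y to its left, z up, the work surface at z = 0. Lengths are in m, angles in rad, forces in N, time in s.
With the tool pointing down it reaches from about 0.375 to 0.925 m from the base axis. Payload 3.1 kg.
Tool frame: the origin (TCP) lies between the finger pads; the fingertips stand 19 mm ahead of it and the grasp point (between the pads) is the TCP; z points along the fingers, y is the direction in which the jaws open and shut (so a half turn about z gives the same grasp; the last joint's range is limited). The gripper opens to 85 mm and grips with 20 to 120 N. Pads are 22 mm wide; open, the fingers measure 114 mm over their backs; the gripper's body (76 mm by 85 mm) begins 54 mm behind the grasp point. The pads swing forward as they close: fully open they stand 13 mm farther back than shut.
Start: joints at [1.066, 0.383, 0.044, 1.598, -0.018, 1.161, -0.05], TCP at [0.257, -0.597, 0.25] pointing down, gripper open.
Joint ranges: [-2.61, 2.61], [-0.41, 2.15], [-1.48, 1.57], [0, 2.5], [-1.57, 4.71], [0.05, 1.97], [-2.85, 2.85]. Speed limits (rad/s): [2.79, 2.79, 3.14, 3.14, 3.14, 3.14, 3.14].

## Interface

Orientations are given as a unit quaternion [x, y, z, w].
In Python, from bench import move_ptp, movel, move_j, move_gripper, pause, inverse_kinematics, read_camera, camera_params, MotionError, sign_off, look_for, tip_of, read_time_s, read_qpos, read_joint_vel, read_effort, read_eef_pos, read_tcp_rot, read_ft_force, read_ft_torque, read_finger_gap gives the robot as it stands. Calls block until the motion is done:
- move_ptp(position, orientation): joint-space move of the TCP to a pose.
- movel(position, orientation=None, speed=0.15): straight line of the TCP; orientation=None keeps the orientation; speed is the mean speed in m/s.
- move_j(angles): joint-space move.
- move_gripper(opening, effort=None): finger opening in m; effort is the grip in N (None keeps the last); returns when the fingers have stopped.
- pause(seconds).
- inverse_kinematics(position, orientation): joint angles nearest the present ones, or None.
- read_camera(name): name is "scene" or "top"; returns the picture (420x560x3 uint8, red, green, blue); there is no depth.
- camera_params(name): a dict with "K" (3x3 intrinsics, pixels), "camera_from_world" (4x4, takes a point from world to camera coordinates). Camera axes: x right, y down, z forward; pixel columns grow to the right and rows downward; lengths in m; the calibration is good to about 2 mm. A picture is of the moment at which its call begins. camera_params takes no time and is no camera call.
A pose or a line that the arm cannot do raises MotionError and nothing moves.
- sign_off(): hands the job in, once; it reports no verdict.
Trained networks look in the newest picture that a camera, given by its name, has taken for a name from the list of things; names that differ only in an ending like _2 or _b are one class to them, and where a whole thing is asked for, a point or a joint stands for the part that bears it (a point fixed in the world has none). Each returns a list of dicts, best first, with "confidence" (0 to 1); they miss things now and then, are a little off and sometimes report something else, mostly with a low value. They report only what shows in the picture. A call takes as long as a camera call. They do not tell look-alikes from the thing itself.
- look_for(camera, name): "at" ([column, row] in pixels, amid what is visible of it).
- tip_of(camera, name): "at" ([column, row] in pixels: a listed point, or the origin of a listed thing).
Readings, each from a call of its own:
- read_time_s(): time.
- read_qpos(): joint angles.
- read_joint_vel(): joint speeds.
- read_effort(): joint torques, N m.
- read_eef_pos(): TCP position.
- read_tcp_rot(): TCP orientation.
- read_ft_force(): force on the tool from outside, world axes, zero at the start.
- read_ft_torque(): the same for the moment, N m.
- read_finger_gap(): finger opening in m.
Only numpy, scipy, OpenCV 4.12 (cv2) and the standard library are available. Lean on these libraries where they do the work, as an engineer would, in place of code of your own. Each camera call takes 0.05 s, during which the arm holds its last target.

## Working session

There is one attempt and no reset: what is moved stays moved. The work goes in short steps, each a Python script; the robot and the scene stay as the last script left them, time stands still between calls to the robot, and variables do not carry over. Pictures are saved under pics/ and viewed, and the job is handed in when it is done.

```bash
ls; mkdir -p pics; python3 - <<'E'
from bench import *
import cv2,numpy as np
print(read_time_s())
for c in("scene","top"):
    im=read_camera(c); cv2.imwrite(f"pics/{c}0.png",cv2.resize(im[:,:,::-1],(800,600),interpolation=cv2.INTER_CUBIC))
    p=camera_params(c); print(c,np.round(p["K"],1).tolist(),np.round(p["camera_from_world"],3).tolist())
    for n in ["blue_flat","yellow_flat","blue_charged","yellow_charged","tray","bar","bar_grip","charger_a","charger_b","mat"]:
        for f in (look_for,tip_of):
            try: print(c,n,f.__name__,[(np.round(d["at"],1).tolist(),round(d["confidence"],2)) for d in f(c,n)])
            except Exception as e: print(n,f.__name__,e)
print(read_time_s())
E
```

```text
pics
0.0
scene [[380.9, 0.0, 279.2], [0.0, 380.9, 208.9], [0.0, 0.0, 1.0]] [[-0.055, 0.999, -0.004, 0.076], [0.775, 0.04, -0.631, -0.333], [-0.63, -0.037, -0.776, 1.3], [0.0, 0.0, 0.0, 1.0]]
scene blue_flat call [([269.3, 239.4], 0.74)]
scene blue_flat call [([267.3, 246.5], 0.69)]
scene yellow_flat call [([238.1, 239.4], 0.87), ([273.3, 186.6], 0.85)]
scene yellow_flat call [([272.9, 194.1], 0.83), ([237.1, 244.3], 0.72)]
scene blue_charged call [([123.6, 216.4], 0.92)]
scene blue_charged call [([171.9, 222.0], 0.8), ([127.0, 221.2], 0.68)]
scene yellow_charged call [([418.4, 227.5], 0.6)]
scene yellow_charged call [([416.4, 236.9], 0.75)]
scene tray call [([252.0, 261.4], 0.87), ([341.7, 240.7], 0.27)]
scene tray call [([253.6, 246.6], 0.75)]
scene bar call [([251.9, 225.7], 0.92)]
bar call it knows: bar_grip, blue_charged, blue_flat, charger, mat, tray, yellow_charged, yellow_flat
scene bar_grip call [([248.2, 223.0], 0.81)]
scene bar_grip call [([255.8, 202.1], 0.86)]
scene charger_a call [([184.7, 222.6], 0.88), ([407.2, 234.9], 0.61)]
scene charger_a call [([416.4, 231.4], 0.91
[... 874 characters left out ...]
op tray call [([295.4, 183.2], 0.94)]
top tray call [([298.0, 192.6], 0.69)]
top bar call [([301.1, 182.7], 0.57)]
bar call it knows: bar_grip, blue_charged, blue_flat, charger, mat, tray, yellow_charged, yellow_flat
top bar_grip call [([302.1, 183.0], 0.66), ([392.5, 211.1], 0.37)]
top bar_grip call [([296.1, 215.9], 0.67)]
top charger_a call [([380.0, 240.8], 0.9), ([123.7, 232.4], 0.59)]
top charger_a call [([126.6, 217.0], 0.81), ([385.2, 224.0], 0.74)]
top charger_b call [([380.0, 240.8], 0.9), ([123.7, 232.4], 0.59)]
top charger_b call [([126.6, 217.0], 0.81), ([385.2, 224.0], 0.74)]
top mat call [([209.9, 200.7], 0.66), ([314.9, 193.1], 0.19)]
top mat call [([211.2, 200.6], 0.96)]
2.0
```

View pics/scene0.png

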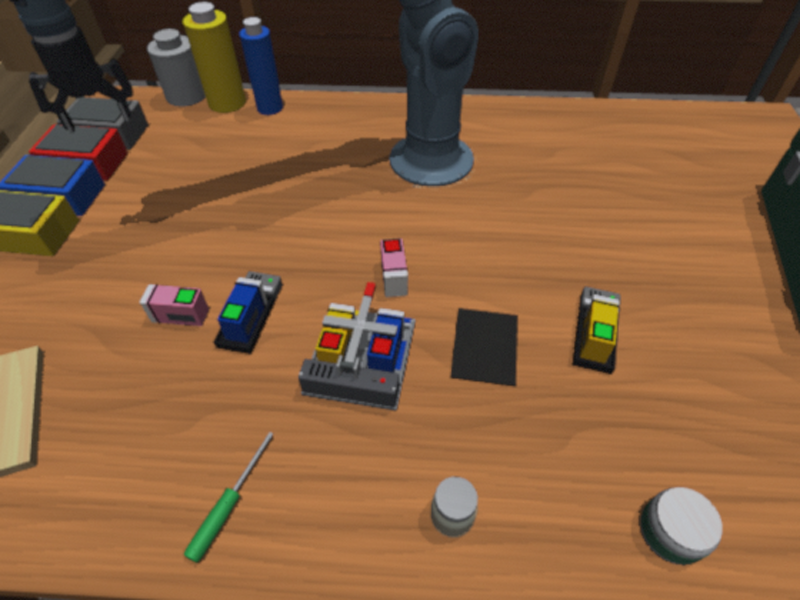

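View pics/top0.png

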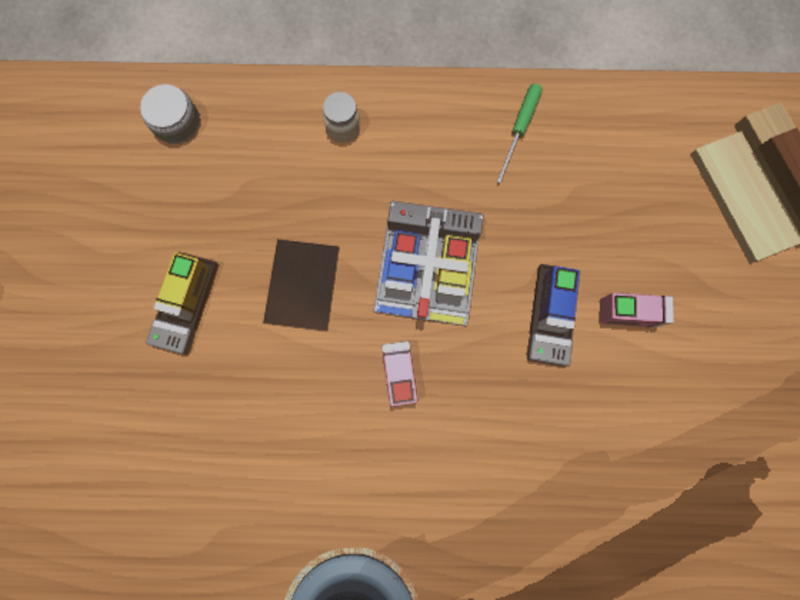

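Scene: yellow flat (331,340) and blue flat (384,345) are in the tray under the bar. Blue charged is at (240,312), yellow charged at (602,330), and the mat at (485,347). The pink look-alikes are at (180,303) with a green gauge and (394,265) with a red one. Next I'll crop close on each.

```bash
python3 - <<'E'
from bench import *
import cv2,numpy as np
t=read_camera("top")[:,:,::-1]; s=read_camera("scene")[:,:,::-1]
np.save("t.npy",t);np.save("s.npy",s)
def crop(im,x0,y0,w,h,k): return cv2.resize(im[y0:y0+h,x0:x0+w],(w*k,h*k),interpolation=cv2.INTER_NEAREST)
a=crop(t,260,135,84,94,6)
cv2.imwrite("pics/c_tray.png",a)
b=np.hstack([crop(t,97,170,64,84,6),crop(t,365,178,64,84,6)])
cv2.imwrite("pics/c_ch.png",b)
cv2.imwrite("pics/c_s.png",np.hstack([crop(s,145,170,74,110,5),crop(s,205,170,84,110,5)]))
E
```

```text
(no output)
```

View pics/c_tray.png

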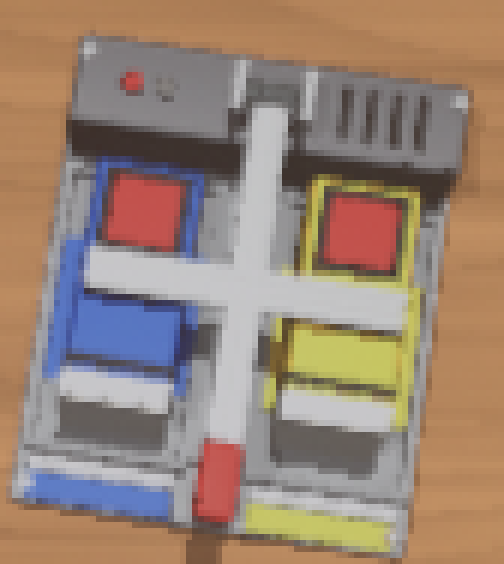

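View pics/c_ch.png

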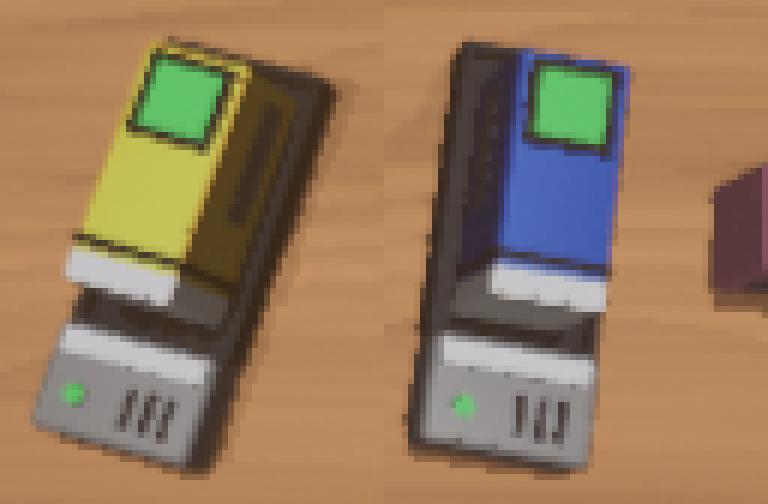

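View pics/c_s.png

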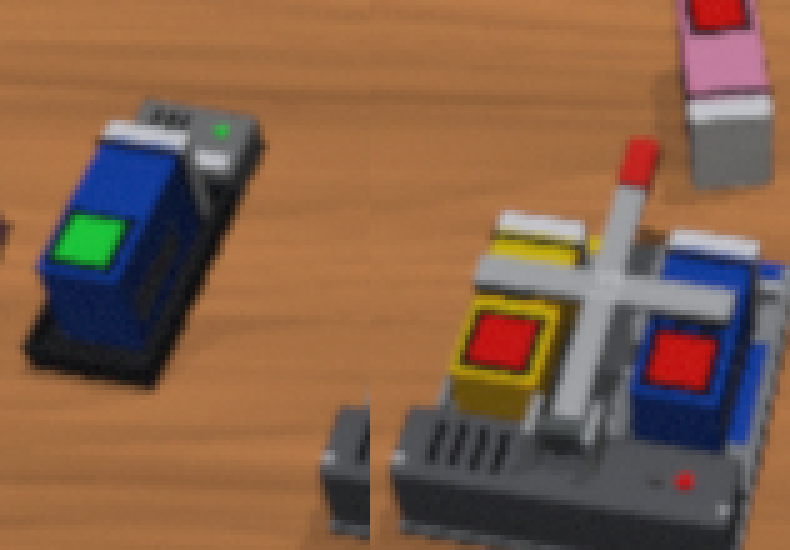

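```bash
python3 - <<'E'
import cv2,numpy as np
s=np.load("s.npy")
def crop(im,x0,y0,w,h,k): return cv2.resize(im[y0:y0+h,x0:x0+w],(w*k,h*k),interpolation=cv2.INTER_NEAREST)
cv2.imwrite("pics/c_s2.png",np.hstack([crop(s,395,190,50,76,8),crop(s,145,180,50,76,8)]))
E
```

```text
(no output)
```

View pics/c_s2.png

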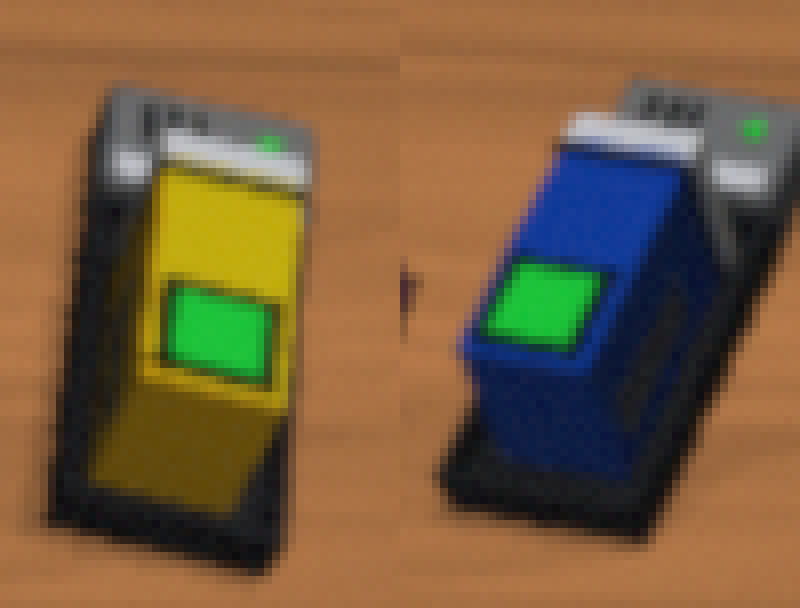

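```bash
cat > fit.py <<'E'
import numpy as np
from bench import camera_params
from scipy.optimize import least_squares
CP={c:camera_params(c) for c in("scene","top")}
def proj(c,P):
    P=np.atleast_2d(P);T=np.array(CP[c]["camera_from_world"]);K=np.array(CP[c]["K"])
    q=P@T[:3,:3].T+T[:3,3]; q=q@K.T; return q[:,:2]/q[:,2:]
def R(a): return np.array([[np.cos(a),-np.sin(a),0],[np.sin(a),np.cos(a),0],[0,0,1]])
def fit(obs,x0,freez):
    def f(p):
        r=[]
        for c,m,uv in obs:
            w=R(p[2])@(np.array(m)/1000)+[p[0],p[1],p[3] if freez else 0]
            r+=list(proj(c,w)[0]-uv)
        return r
    s=least_squares(f,list(x0)+([0.0] if freez else []),loss='soft_l1')
    return s.x,np.array(f(s.x)).reshape(-1,2)
E
cat > run.py <<'E'
from fit import *
T=lambda u,v:('top',(260+u/6-.5,135+v/6-.5))
TY=lambda u,v:('top',(97+u/6-.5,170+v/6-.5))
TB=lambda u,v:('top',(365+(u-384)/6-.5,178+v/6-.5))
S=lambda u,v:('scene',(205+(u-370)/5-.5,170+v/5-.5))
SB=lambda u,v:('scene',(145+(u-400)/8-.5,180+v/8-.5))
SY=lambda u,v:('scene',(395+u/8-.5,190+v/8-.5))
M=lambda c,u,v:(c,(u*.7-.15,v*.7-.15))
def pk(b): return (48.5*b[0],21.5*b[1],60)
pp,pm,mp,mm=pk((1,1)),pk((1,-1)),pk((-1,1)),pk((-1,-1))
D={
'blue_flat':[(pp,T(100,160)),(pm,T(203,172)),(mp,T(57,400)),(mm,T(168,413)),(mm,S(670,230)),(mp,S(757,240)),(pm,S(635,400)),(pp,S(722,412))],
'yellow_flat':[(pp,T(312,175)),(pm,T(423,190)),(mp,T(277,418)),(mm,T(398,432)),(mm,S(497,213)),(mp,S(585,222)),(pm,S(455,372)),(pp,S(545,387))],
'yellow_charged':[(pp,TY(155,38)),(pm,TY(247,66)),(mp,TY(65,278)),(mm,TY(168,305)),(mm,SY(165,130)),(mp,SY(310,160)),(pm,SY(137,380)),(pp,SY(288,412))],
'blue_charged':[(pp,TB(520,48)),(pm,TB(630,66)),(mp,TB(490,293)),(mm,TB(604,312)),(mm,SB(570,112)),(mp,SB(703,137)),(pm,SB(463,350)),(pp,SB(597,378))],
'tray':[((102,80.5,58),T(85,38)),((102,-80.5,58),T(467,92)),((64,80.5,58),T(72,122)),((64,-80.5,58),T(457,175)),
 ((64,-80.5,58),S(410,408)),((102,-80.5,58),S(393,455)),((64,80.5,58),S(740,452)),((102,80.5,58),S(737,508)),((-90,-8,87),S(625,138)),((-90,8,87),S(659,142))],
'charger_y':[((-82.5,33.5,28),TY(35,420)),((-82.5,-33.5,28),TY(188,468)),((82.5,-33.5,20),TY(332,85)),((82.5,-33.5,0),SY(45,527)),((82.5,33.5,0),SY(267,578)),((-82.5,-33.5,28),SY(110,85)),((-82.5,33.5,28),SY(312,128))],
'charger_b':[((-82.5,33.5,28),TB(420,438)),((-82.5,-33.5,28),TB(585,468)),((82.5,33.5,20),TB(460,42)),((82.5,-33.5,0),SB(447,507)),((82.5,33.5,0),SB(645,545)),((-82.5,-33.5,28),SB(632,80)),((-82.5,33.5,28),SB(812,112))],
'mat':[((-75,-55,4),M('scene',459,309)),((-75,55,4),M('scene',519,315)),((75,55,4),M('scene',516,385)),((75,-55,4),M('scene',452,379)),
((75,55,4),M('top',278,239)),((75,-55,4),M('top',339,246)),((-75,-55,4),M('top',327,330)),((-75,55,4),M('top',264,322))],
}
out={}
for n,o in D.items():
    obs=[(x[1][0],x[0],x[1][1]) for x in o]
    p,r=fit(obs,(.55,0,0),True); out[n]=p
    print(n,np.round(p[:2]*1000,1),round(np.degrees(p[2]),2),'z',round(p[3]*1000,1),'res',np.round(r,1).tolist())
import json;json.dump({k:v.tolist() for k,v in out.items()},open('pose.json','w'))
for n,c in (('tray','top'),('charger_y','top'),('charger_b','top'),('mat','top'),('tray','scene'),('charger_y','scene'),('charger_b','scene')):
    print(n,c,np.round(proj(c,[*out[n][:2],0]),1))
E
python3 run.py
```

```text
blue_flat [559.7 -67.7] -6.66 z 4.5 res [[-1.0, -0.3], [0.0, 0.1], [0.5, -0.1], [0.5, 0.2], [0.4, 0.4], [0.3, 0.7], [-0.8, -0.7], [0.3, -0.4]]
yellow_flat [ 553.6 -152.1] -5.71 z 7.8 res [[-0.5, 0.1], [-0.6, -0.2], [1.0, 0.1], [-0.4, 0.0], [0.6, -0.3], [0.1, -0.0], [-0.9, 0.5], [-0.6, -0.2]]
yellow_charged [513.4 295.9] -14.14 z 8.3 res [[-1.0, 0.0], [1.1, 0.1], [-0.4, -0.3], [0.2, 0.2], [-0.1, 0.1], [-0.3, 0.3], [0.0, -0.4], [0.2, 0.1]]
blue_charged [ 504.7 -324.5] -7.79 z 8.4 res [[-0.4, -0.1], [-0.1, -0.3], [0.2, 0.3], [0.3, 0.2], [1.0, 0.4], [0.4, -0.4], [-0.7, 0.5], [-0.4, -0.3]]
tray [ 553.4 -111.3] -6.57 z -4.3 res [[-1.8, -0.1], [1.4, -0.5], [-1.8, 1.0], [1.4, 0.9], [-0.3, -0.8], [-1.6, 3.8], [2.2, 0.3], [-0.1, 3.7], [0.4, -0.6], [-0.1, -0.6]]
charger_y [491.3 302.8] -13.68 z -3.7 res [[-1.1, 0.9], [0.2, 0.2], [-0.6, -0.9], [-0.8, 0.5], [-0.6, 0.9], [-0.3, -0.4], [0.4, -0.3]]
charger_b [ 484.7 -324.7] -9.39 z -3.0 res [[-0.3, 0.1], [0.8, 0.5], [1.5, -0.5], [0.3, 0.9], [0.4, 1.0], [0.0, -0.5], [0.7, -0.6]]
mat [530.9 105.6] -5.53 z -4.6 res [[-0.8, -0.2], [-1.1, 0.5], [0.1, 0.9], [-1.0, -0.8], [-1.0, -0.2], [-0.3, -0.2], [-0.3, 0.1], [-0.8, 0.4]]
tray top [[298.6 191.3]]
charger_y top [[129.7 212.5]]
charger_b top [[386.  220.5]]
mat top [[210.7 198.4]]
tray scene [[253.3 245.2]]
charger_y scene [[416.1 232.1]]
charger_b scene [[175.4 220. ]]
```

```bash
cat >> run.py <<'E'
print('--- z fixed')
Z={'blue_flat':10,'yellow_flat':10,'yellow_charged':12,'blue_charged':12}
D['tray']=[d for d in D['tray'] if d[0]!=(102,80.5,58) and d[0]!=(102,-80.5,58) or d[1][0]=='top']
D['tray']+=[((-90,8,87),T(194,517)),((-90,-8,87),T(230,523)),((-60,8,87),T(206,440)),((-60,-8,87),T(241,446))]
out={}
for n,o in D.items():
    z=Z.get(n,0)
    for cam in (None,'top','scene'):
        obs=[(x[1][0],(x[0][0],x[0][1],x[0][2]+z),x[1][1]) for x in o if cam in(None,x[1][0])]
        p,r=fit(obs,(.55,0,0),False)
        print(n,cam,np.round(p[:2]*1000,1),round(np.degrees(p[2]),2),round(float(np.sqrt((r**2).mean())),2))
        if cam is None: out[n]=p
json.dump({k:v.tolist() for k,v in out.items()},open('pose.json','w'))
for n in ('blue_flat','yellow_flat'):
    d=R(-out['tray'][2])@np.r_[out[n][:2]-out['tray'][:2],0]; print(n,'in tray',d*1000)
for n,c in (('yellow_charged','charger_y'),('blue_charged','charger_b')):
    d=R(-out[c][2])@np.r_[out[n][:2]-out[c][:2],0]; print(n,'in ch',d*1000)
E
python3 run.py | sed -n '/---/,$p'
python3 -c "
from bench import *
print(read_tcp_rot(),read_eef_pos(),read_finger_gap())"
```

```text
--- z fixed
blue_flat None [560.1 -67.6] -6.78 0.88
blue_flat top [558.2 -67.5] -7.58 0.39
blue_flat scene [563.6 -67.4] -5.62 0.43
yellow_flat None [ 553.8 -151.9] -5.69 0.56
yellow_flat top [ 553.1 -152.3] -6.78 0.36
yellow_flat scene [ 555.2 -151.2] -4.49 0.34
yellow_charged None [514.  294.7] -14.21 0.65
yellow_charged top [512.7 294.3] -14.1 0.59
yellow_charged scene [516.2 294.5] -14.24 0.21
blue_charged None [ 505.1 -323.5] -7.66 0.63
blue_charged top [ 504.  -323.4] -8.58 0.22
blue_charged scene [ 507.3 -323.2] -6.4 0.46
tray None [ 554.3 -110.8] -7.23 1.12
tray top [ 553.5 -110. ] -7.37 0.98
tray scene [ 557.9 -111.5] -6.7 0.89
charger_y None [492.3 301.7] -13.61 0.77
charger_y top [491.2 300. ] -14.59 0.63
charger_y scene [493.1 302.4] -13.26 0.55
charger_b None [ 485.1 -323.9] -9.28 0.74
charger_b top [ 484.7 -321.9] -8.42 0.48
charger_b scene [ 485.9 -324.7] -9.59 0.61
mat None [531.4 105. ] -5.66 0.83
mat top [530.1 103.4] -5.77 0.39
mat scene [533.6 106.8] -5.32 0.62
blue_flat in tray [ 0.28783962 43.58075451  0.        ]
yellow_flat in tray [  4.66674795 -40.86435931   0.        ]
yellow_charged in ch [22.72371055 -1.63379316  0.        ]
blue_charged in ch [19.62686296  3.62917191  0.        ]
[9.79383281e-01 2.02010861e-01 1.27870722e-05 3.66603915e-05] [ 0.25720242 -0.59699041  0.25031173] 0.08527953630145772
```

```bash
cat > h.py <<'E'
import json,numpy as np,cv2
from bench import *
from fit import proj,R
from scipy.spatial.transform import Rotation as Ro
P=json.load(open('pose.json'))
def q(yaw): return (Ro.from_euler('z',yaw)*Ro.from_quat([1,0,0,0])).as_quat().tolist()
def w(n,x,y,z): # point in thing frame, mm
    p=P[n]; v=R(p[2])@(np.array([x,y,0])/1000)+[p[0],p[1],0]; v[2]=z/1000; return v.tolist()
def snap(name,boxes,k=5,marks=()):
    ims=[]
    for c,x0,y0,ww,hh in boxes:
        im=read_camera(c)[:,:,::-1].copy()
        cr=cv2.resize(im[y0:y0+hh,x0:x0+ww],(ww*k,hh*k),interpolation=cv2.INTER_CUBIC)
        for m in marks:
            u,v=proj(c,m)[0]; cv2.drawMarker(cr,(int((u-x0+.5)*k),int((v-y0+.5)*k)),(255,0,255),0,12,1)
        ims.append(cr)
    H=max(i.shape[0] for i in ims)
    ims=[cv2.copyMakeBorder(i,0,H-i.shape[0],0,0,cv2.BORDER_CONSTANT) for i in ims]
    cv2.imwrite(f'pics/{name}.png',np.hstack(ims))
def st(): print('t',round(read_time_s(),1),'tcp',np.round(read_eef_pos(),4),'F',np.round(read_ft_force(),1),'gap',round(read_finger_gap(),4),flush=True)
E
python3 - <<'E'
from h import *
y=P['tray'][2]
for n in P: 
    p=w(n,0,0,200); print(n,[ (lambda j: None if j is None else np.round(j,2).tolist())(inverse_kinematics(p,q(P[n][2]+k*np.pi))) for k in(0,1)])
tab=w('tray',-75,0,80)
move_gripper(.045,20)
move_ptp(w('tray',-75,0,180),q(y)); st()
movel(w('tray',-75,0,115),speed=.15)
st()
snap('pre',[('top',260,150,80,100),('scene',215,160,80,100)],5,[tab,read_eef_pos()])
E
```

```text
blue_flat [[0.32, 0.29, -0.32, 1.84, 0.11, 1.02, -1.73], [0.58, 0.34, -0.62, 1.83, 0.23, 1.04, 1.32]]
yellow_flat [[0.39, 0.3, -0.22, 1.82, 0.08, 1.02, -1.54], [0.68, 0.35, -0.58, 1.81, 0.22, 1.05, 1.49]]
yellow_charged [[0.19, 0.53, -1.0, 1.75, 0.49, 1.14, -2.78], [0.21, 0.54, -1.04, 1.75, 0.51, 1.15, 0.35]]
blue_charged [[0.54, 0.34, -0.05, 1.77, 0.02, 1.03, -1.22], [0.92, 0.39, -0.51, 1.75, 0.21, 1.06, 1.77]]
tray [[0.35, 0.29, -0.27, 1.84, 0.09, 1.02, -1.65], [0.63, 0.34, -0.59, 1.83, 0.22, 1.04, 1.39]]
charger_y [[0.22, 0.53, -1.07, 1.79, 0.51, 1.14, -2.82], [0.24, 0.54, -1.1, 1.78, 0.52, 1.15, 0.31]]
charger_b [[0.56, 0.31, -0.05, 1.81, 0.02, 1.02, -1.23], [0.94, 0.35, -0.5, 1.79, 0.19, 1.05, 1.77]]
mat [[0.31, 0.3, -0.66, 1.88, 0.22, 1.03, -2.12], [0.47, 0.36, -0.86, 1.87, 0.31, 1.05, 0.95]]
t 4.5 tcp [ 0.4801 -0.1025  0.1802] F [ 0.6  0.2 -0.1] gap 0.0447
t 5.1 tcp [ 0.4802 -0.1017  0.1152] F [-0.4 -0.7  0.4] gap 0.0448
```

View pics/pre.png

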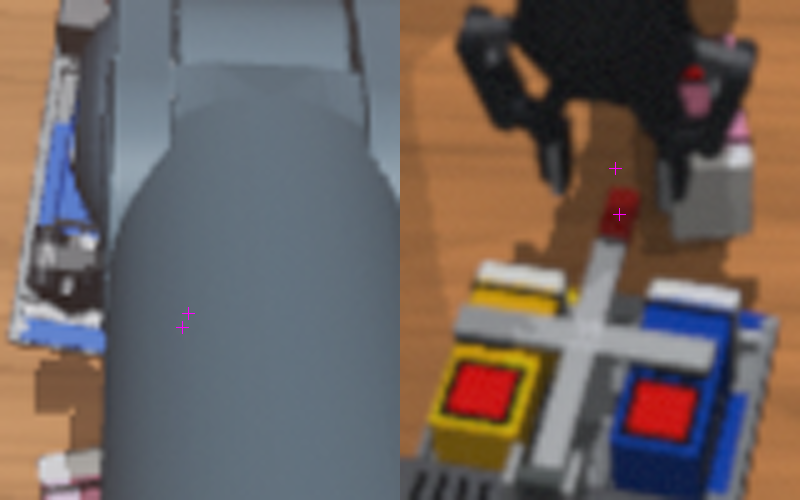

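```bash
cat >> h.py <<'E'
def unproj(c,uv,z):
    from scipy.optimize import fsolve
    return fsolve(lambda a: proj(c,[a[0],a[1],z])[0]-uv,[.5,0])
E
python3 - <<'E'
from h import *
for u,v in ((384,347),(410,345),(412,403)): print(unproj('top',(u*.7,v*.7),.06))
for u,v in ((382,268),(407,268)): print(unproj('scene',(u*.7,v*.7),.06))
E
```

```text
[ 0.41824349 -0.0413937 ]
[ 0.42230287 -0.08248271]
[ 0.33235907 -0.08685087]
[ 0.41127373 -0.08463832]
[ 0.40893062 -0.03887146]
```

```bash
cat >> h.py <<'E'
PI=np.pi
def qq(yaw): return q(yaw+PI)
def bar(th,r=153,dz=0):
    return w('tray',78-r*np.cos(th),0,80+r*np.sin(th)+dz)
E
python3 - <<'E'
from h import *
y=P['tray'][2]
movel(w('tray',-75,0,180),speed=.3)
move_ptp(w('tray',-75,0,180),qq(y)); print(np.round(read_qpos(),2))
for th in np.linspace(0,1.9,11): assert inverse_kinematics(bar(th),qq(y)) is not None
movel(w('tray',-75,0,80),speed=.12); st()
snap('g1',[('scene',215,160,80,80)],6,[bar(0)])
move_gripper(.005,25); st()
E
```

```text
[ 0.73  0.23 -0.66  2.01  0.17  0.96  1.43]
t 9.2 tcp [ 0.4807 -0.1014  0.0807] F [ 0.5 -0.2 -0.5] gap 0.0449
t 9.6 tcp [ 0.4805 -0.1011  0.0807] F [-0.9 -0.3  4.1] gap 0.0158
```

View pics/g1.png

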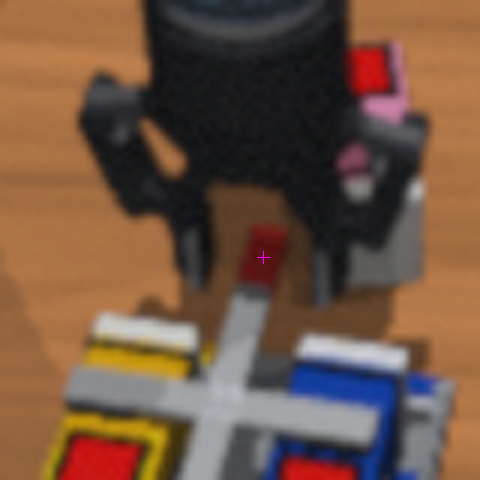

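The tab sits between the fingers at about (263,257) in the crop, and the gap of 15.8 mm matches its 16 mm width. Now I'll swing it.

```bash
python3 - <<'E'
from h import *
for th in np.linspace(0,1.88,13)[1:]:
    movel(bar(th),speed=.12); print(round(th,2),np.round(read_ft_force(),1),round(read_finger_gap(),4),flush=True)
    if np.linalg.norm(read_ft_force())>35: print('stop');break
st()
E
```

```text
0.16 [0.6 0.7 1. ] 0.0156
0.31 [-1.6  1.2  1.2] 0.0156
0.47 [-2.6  2.5  4. ] 0.0153
0.63 [-5.1  2.4  4.8] 0.0155
0.78 [-4.5  1.8  5.4] 0.0158
0.94 [-2.4  2.4  4.2] 0.0157
1.1 [-0.6  2.   1.5] 0.0153
1.25 [-0.2  1.1  0.2] 0.0155
1.41 [ 1.3  0.8 -0.2] 0.0154
1.57 [0.  0.1 0.4] 0.0158
1.72 [ 1.  -0.7  1.9] 0.0155
1.88 [ 1.  -1.7  2.4] 0.0154
t 13.8 tcp [ 0.6785 -0.1269  0.2262] F [ 1.  -1.7  2.4] gap 0.0154
```

```bash
python3 - <<'E'
from h import *
move_gripper(.045); st()
movel([*bar(1.88)[:2],.30],speed=.25)
movel(w('mat',-30,0,300),speed=.4); st()
snap('up',[('top',260,120,85,100),('scene',200,150,75,100)],5,[bar(1.88),bar(1.88,78),w('tray',0,45,10),w('tray',0,-45,10)])
E
```

```text
t 14.2 tcp [ 0.6773 -0.1263  0.2253] F [-0.6  0.1  0.7] gap 0.045
t 15.5 tcp [0.5015 0.1063 0.299 ] F [ 0.  -1.1 -0.5] gap 0.0449
```

View pics/up.png

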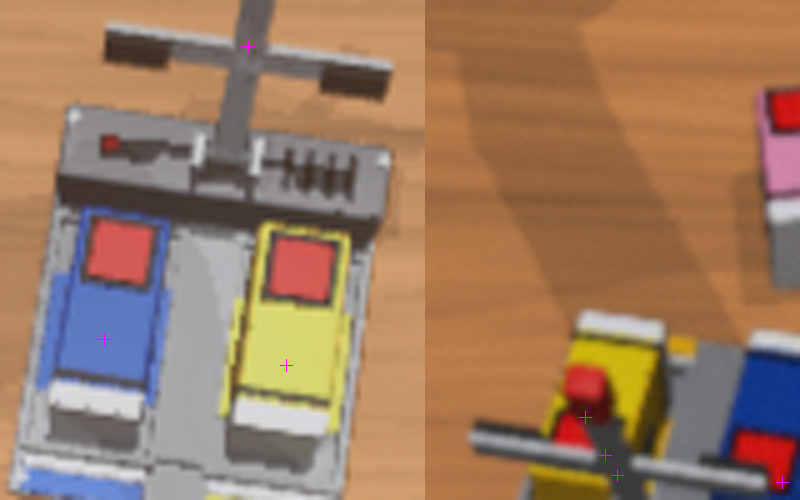

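Top crop: the bar is up behind the bays with its cross bar at about (248,60). Both flat packs are free, blue at (110,320) and yellow at (292,320). Next, blue flat goes to the mat.

```bash
cat >> h.py <<'E'
G=38
def travel(p,yaw,z):
    cur=read_eef_pos()
    if cur[2]<z-.005: movel([cur[0],cur[1],z],speed=.25)
    move_ptp([p[0],p[1],z],qq(yaw))
def pick(p,yaw,base,op=.068,z=.2):
    """p world xy, base mm of pack underside"""
    move_gripper(op,40)
    travel(p,yaw,z)
    movel([p[0],p[1],(base+G)/1000],speed=.15); st()
    move_gripper(.03,40); st()
    if not .038<read_finger_gap()<.048: raise SystemExit('bad grip')
    movel([p[0],p[1],(base+G+5)/1000],speed=.05); st()
    movel([p[0],p[1],z],speed=.2); st()
def place(p,yaw,base,op=.062,z=.2):
    travel(p,yaw,z)
    movel([p[0],p[1],(base+G+20)/1000],speed=.2)
    movel([p[0],p[1],(base+G+3)/1000],speed=.06)
    pause(.2); f0=read_ft_force()[2]
    for d in (2,1.3,.7,.2,-.3,-.8,-1.3,-1.8):
        movel([p[0],p[1],(base+G+d)/1000],speed=.02); f=read_ft_force()[2]
        if f-f0>2.5: break
    print('touch d',d,'dF',round(f-f0,2),'Fxyz',np.round(read_ft_force(),1)); st()
    move_gripper(op,40); st()
    movel([p[0],p[1],z],speed=.2)
E
python3 - <<'E'
from h import *
p=P['blue_flat']; pick(p[:2],p[2],10); m=P['mat']; place(m[:2],m[2],4); st()
E
```

```text
t 18.0 tcp [ 0.5612 -0.0674  0.0491] F [-0.7  0.3 -0.7] gap 0.0681
t 18.3 tcp [ 0.5612 -0.0678  0.0493] F [-0.8  0.1  5. ] gap 0.0427
t 18.6 tcp [ 0.559  -0.0676  0.0523] F [ 0.4 -0.3 -4.2] gap 0.0425
t 19.4 tcp [ 0.5586 -0.0676  0.1983] F [-0.6  0.3 -4.4] gap 0.0429
touch d 0.7 dF 6.14 Fxyz [-2.6 -0.3  2.2]
t 22.4 tcp [0.5315 0.1051 0.0433] F [-2.6 -0.3  2.2] gap 0.0427
t 22.7 tcp [0.5319 0.1052 0.0429] F [-0.  -0.1 -0.5] gap 0.0619
t 23.7 tcp [0.5304 0.1045 0.1988] F [ 0.5 -0.1 -0.3] gap 0.062
```

```bash
python3 - <<'E'
from h import *
p=P['blue_charged']; pick(p[:2],p[2],12)
def rect(n,cx,cy,z): return [w(n,cx+a*56.5,cy+b*29.5,z) for a in(1,-1) for b in(1,-1)]
snap('bay',[('top',260,135,85,100),('scene',215,150,75,110)],5,rect('tray',0,45,10))
E
```

```text
t 26.6 tcp [ 0.5061 -0.3238  0.0511] F [-0.1 -0.   0.6] gap 0.0679
t 27.0 tcp [ 0.5061 -0.3242  0.0514] F [-0.  -1.   4.8] gap 0.0425
t 27.2 tcp [ 0.5042 -0.3231  0.0543] F [ 0.   0.4 -3.4] gap 0.0429
t 28.1 tcp [ 0.5038 -0.3229  0.1983] F [-0.7 -0.  -4.6] gap 0.0426
```

View pics/bay.png

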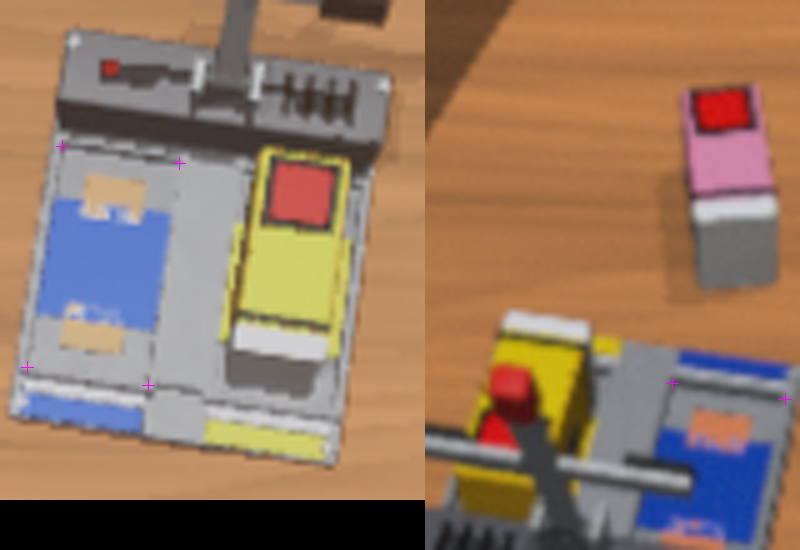

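The pocket corners overlay within about 1 px in both views: top (62,147), (179,163), (28,367), (148,385). Placing there.

```bash
python3 - <<'E'
from h import *
y=P['tray'][2]
place(w('tray',0,45,0)[:2],y,10); 
p=P['yellow_flat']; travel(w('charger_b',22,0,0)[:2],P['charger_b'][2],.2)
def rect(n,cx,cy,z): return [w(n,cx+a*56.5,cy+b*29.5,z) for a in(1,-1) for b in(1,-1)]
snap('bay2',[('top',260,135,75,100),('scene',215,150,75,110)],5,rect('tray',0,45,10))
E
```

```text
touch d 0.7 dF 8.36 Fxyz [-2.6  0.4  4.1]
t 31.4 tcp [ 0.5601 -0.0661  0.0494] F [-2.6  0.4  4.1] gap 0.0428
t 31.7 tcp [ 0.5604 -0.0661  0.0487] F [0.3 0.1 0.4] gap 0.0622
```

View pics/bay2.png

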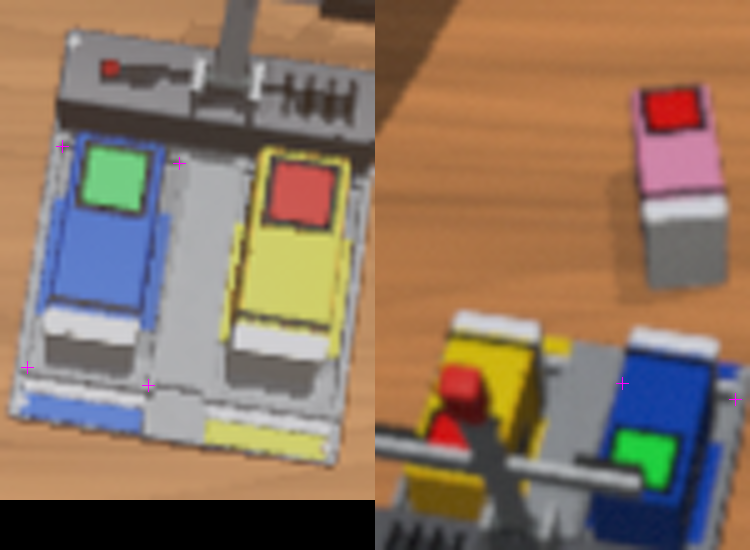

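The charged blue pack sits square in the blue bay, white end at (90,325) towards the mark. Next is yellow flat, with a check on the empty charger_b.

```bash
python3 - <<'E'
from h import *
p=P['yellow_flat']; pick(p[:2],p[2],10)
def rect(n,cx,cy,z): return [w(n,cx+a*56.5,cy+b*29.5,z) for a in(1,-1) for b in(1,-1)]
snap('chb',[('top',365,175,70,90),('scene',145,170,70,90)],5,rect('charger_b',22,0,12))
E
```

```text
t 36.0 tcp [ 0.5548 -0.1521  0.049 ] F [ 0.3 -0.9 -0.6] gap 0.0679
t 36.3 tcp [ 0.5548 -0.1523  0.0493] F [-1.5 -0.3  6.2] gap 0.043
t 36.5 tcp [ 0.5525 -0.1517  0.0521] F [ 0.4  0.4 -4.9] gap 0.0424
t 37.4 tcp [ 0.5523 -0.1518  0.1983] F [-0.5  0.5 -4.9] gap 0.0429
```

View pics/chb.png

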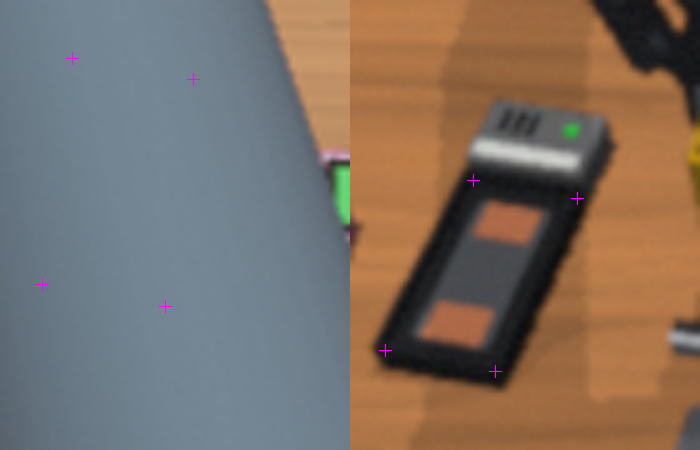

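The charger_b contacts at (508,222) and (457,325) centre on the predicted pocket, and the arm hides the top view. Placing yellow flat.

```bash
python3 - <<'E'
from h import *
c=P['charger_b']
place(w('charger_b',22,0,0)[:2],c[2],12)
p=P['yellow_charged']; pick(p[:2],p[2],12)
def rect(n,cx,cy,z): return [w(n,cx+a*56.5,cy+b*29.5,z) for a in(1,-1) for b in(1,-1)]
M=rect('charger_b',22,0,12)+rect('tray',0,-45,10)
snap('chb2',[('top',365,175,70,90),('scene',145,170,70,90)],5,M)
snap('bayy',[('top',285,135,65,100),('scene',195,170,75,100)],5,M)
E
```

```text
touch d 0.7 dF 6.06 Fxyz [-2.   1.5  1.5]
t 40.5 tcp [ 0.5069 -0.3275  0.0513] F [-2.   1.5  1.5] gap 0.0429
t 40.8 tcp [ 0.5075 -0.3277  0.0511] F [ 0.1  0.2 -0.3] gap 0.0621
t 45.3 tcp [0.5147 0.2955 0.0512] F [ 0.6  0.6 -0.7] gap 0.0677
t 45.6 tcp [0.5147 0.295  0.0512] F [-1.1 -0.8  5.6] gap 0.0421
t 45.9 tcp [0.5133 0.2939 0.0541] F [-0.2 -0.3 -4.1] gap 0.0428
t 46.8 tcp [0.5131 0.2936 0.1984] F [-0.7 -0.9 -6.2] gap 0.0429
```

View pics/chb2.png

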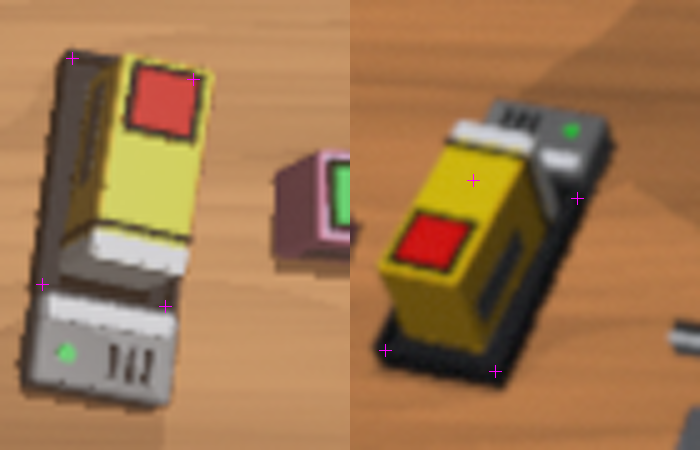

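View pics/bayy.png

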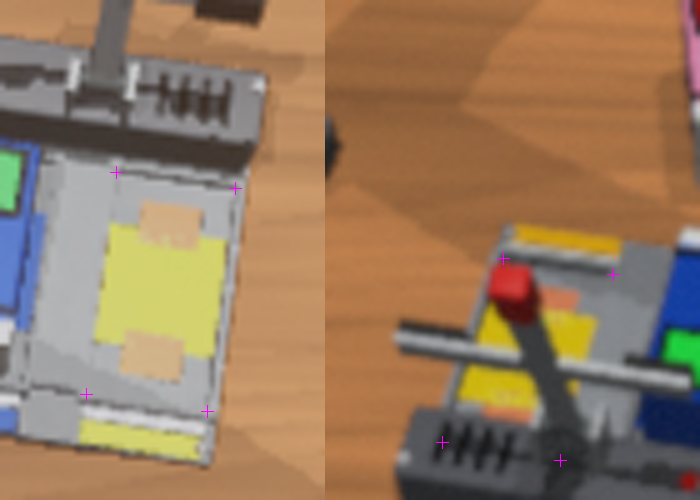

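Yellow flat is seated in charger_b with its white end (140,250) at the white mark. The yellow bay's markers fit its pocket edges. Continuing.

```bash
python3 - <<'E'
from h import *
place(w('tray',0,-45,0)[:2],P['tray'][2],10)
m=P['mat']; pick(m[:2],m[2],4)
def rect(n,cx,cy,z): return [w(n,cx+a*56.5,cy+b*29.5,z) for a in(1,-1) for b in(1,-1)]
M=rect('charger_y',22,0,12)+rect('tray',0,-45,10)
snap('chy',[('top',95,165,70,90),('scene',385,180,70,90)],5,M)
snap('bayy2',[('top',260,135,85,100),('scene',195,170,75,100)],5,M)
E
```

```text
touch d 0.7 dF 5.39 Fxyz [-2.9  0.4  0.2]
t 50.8 tcp [ 0.5487 -0.1554  0.0492] F [-2.9  0.4  0.2] gap 0.0425
t 51.1 tcp [ 0.5494 -0.1554  0.0492] F [-0.9  0.1 -0. ] gap 0.0618
t 54.5 tcp [0.5323 0.1054 0.0429] F [-0.4  0.5  0. ] gap 0.0681
t 54.8 tcp [0.5324 0.1051 0.0431] F [-1.1 -1.   5. ] gap 0.0426
t 55.1 tcp [0.5305 0.1046 0.0464] F [-0.8  0.  -4.5] gap 0.0428
t 56.0 tcp [0.5302 0.1042 0.1984] F [-0.2 -0.3 -4.7] gap 0.0425
```

View pics/chy.png

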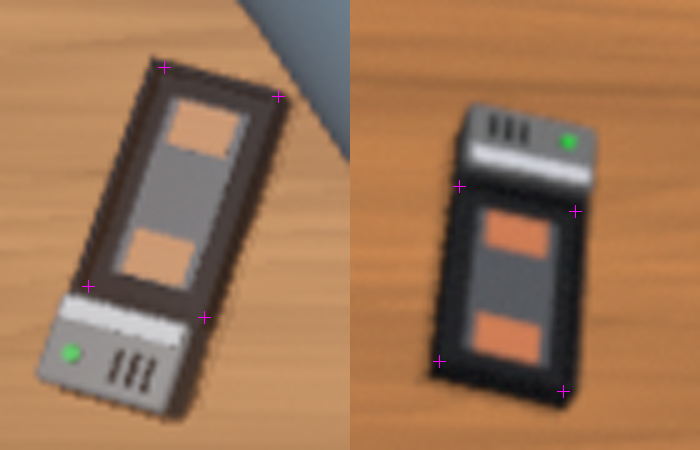

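View pics/bayy2.png

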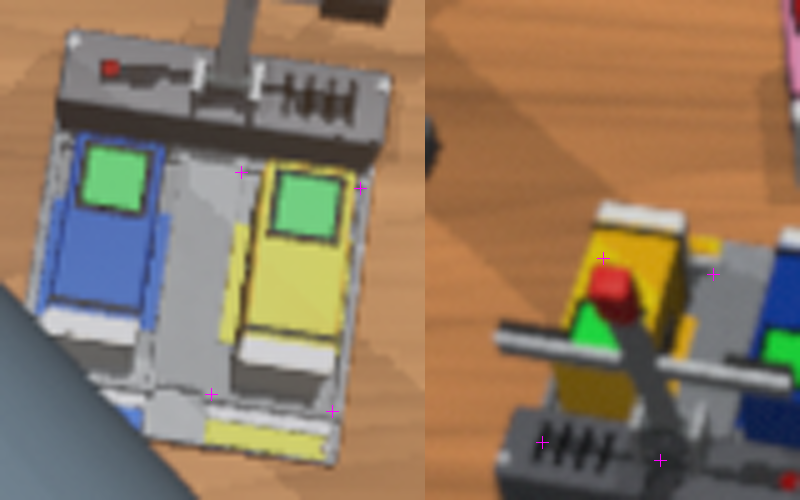

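```bash
python3 - <<'E'
from h import *
place(w('charger_y',22,1,0)[:2],P['charger_y'][2],12)
cur=read_eef_pos(); 
movel([cur[0],cur[1],.30],speed=.3)
def rect(n,cx,cy,z): return [w(n,cx+a*56.5,cy+b*29.5,z) for a in(1,-1) for b in(1,-1)]
M=rect('charger_y',22,0,12)
move_gripper(.045,25)
movel(w('tray',-60,60,300),qq(P['tray'][2]),speed=.4)
snap('chy2',[('top',95,165,70,90),('scene',385,180,70,90)],5,M)
snap('bar3',[('scene',195,170,100,100)],6,[bar(1.88)])
st()
E
```

```text
touch d 0.7 dF 4.72 Fxyz [-2.  -2.4  0.5]
t 59.2 tcp [0.5139 0.2975 0.0512] F [-2.  -2.4  0.5] gap 0.0426
t 59.5 tcp [0.5144 0.298  0.0512] F [ 0.3 -0.6 -0.2] gap 0.0621
t 62.4 tcp [ 0.5024 -0.0403  0.3003] F [-0.3  0.   0.2] gap 0.0451
```

View pics/chy2.png

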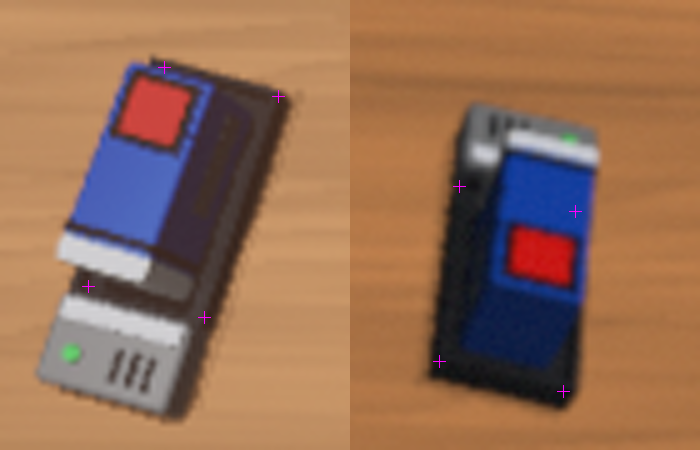

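View pics/bar3.png

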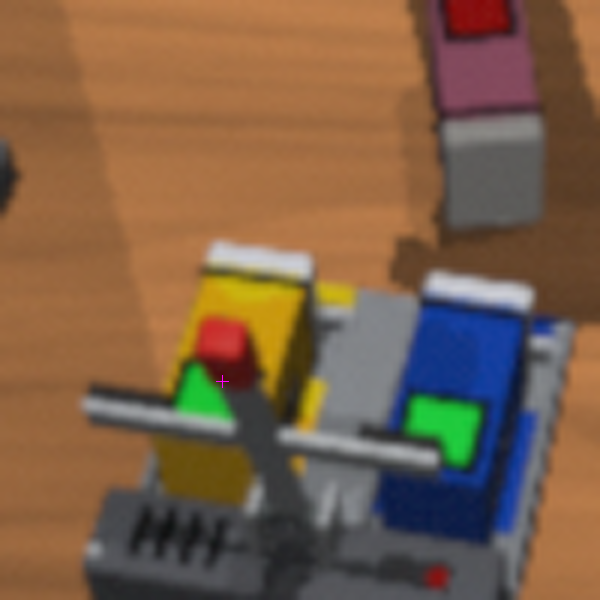

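Everything is seated and the bar is still up, with the tab at (225,345). Now I'll regrasp the tab and lower the bar.

```bash
python3 - <<'E'
from h import *
b=bar(1.88)
movel([b[0],b[1],.30],qq(P['tray'][2]),speed=.25)
movel(b,speed=.12); st()
move_gripper(.005,25); st()
if not .013<read_finger_gap()<.018: raise SystemExit('no tab')
for th in list(np.linspace(1.88,0,13)[1:])+[-.012]:
    movel(bar(th),speed=.12); f=read_ft_force(); print(round(th,2),np.round(f,1),round(read_finger_gap(),4),flush=True)
    if np.linalg.norm(f)>35: print('stop');break
st()
E
```

```text
t 64.1 tcp [ 0.6782 -0.1263  0.2265] F [ 0.4  0.1 -0.1] gap 0.045
t 64.4 tcp [ 0.6786 -0.1269  0.2271] F [-0.5 -1.   3.4] gap 0.0153
1.72 [-0.3 -0.4  4.3] 0.0157
1.57 [-1.8 -0.9  3.6] 0.0154
1.41 [-1.8 -1.6  2.2] 0.0152
1.25 [-1.4 -1.8 -1. ] 0.0155
1.1 [ 0.8 -1.1 -4.7] 0.0154
0.94 [ 2.1 -1.6 -6.3] 0.0153
0.78 [ 3.9 -0.2 -6. ] 0.0158
0.63 [ 4.4 -0.4 -4.8] 0.0156
0.47 [ 4.5 -0.7 -4.5] 0.0154
0.31 [ 5.2 -0.4 -5.1] 0.0151
0.16 [ 4.6  0.2 -2.9] 0.0156
0.0 [ 2.8 -1.5  3.9] 0.0156
-0.01 [-3.8 -1.6 17.1] 0.0154
t 68.9 tcp [ 0.4804 -0.1011  0.0802] F [-3.8 -1.6 17.1] gap 0.0154
```

```bash
python3 - <<'E'
from h import *
move_gripper(.045); st()
movel(w('tray',-75,0,180),speed=.15)
movel(w('tray',-75,0,300),speed=.3)
move_ptp(w('mat',-50,40,320),qq(P['tray'][2]))
s0=np.load('s.npy');t0=np.load('t.npy')
s=read_camera('scene')[:,:,::-1];t=read_camera('top')[:,:,::-1]
def crop(im,x0,y0,w,h,k=5): return cv2.resize(im[y0:y0+h,x0:x0+w],(w*k,h*k),interpolation=cv2.INTER_CUBIC)
cv2.imwrite('pics/fin.png',np.vstack([np.hstack([crop(a,260,135,80,60) for a in(t0,t)]),np.hstack([crop(a,205,185,80,60) for a in(s0,s)])]))
cv2.imwrite('pics/finw.png',np.hstack([cv2.resize(s,(400,300)),cv2.resize(t,(400,300))]))
print([(d['at'],d['confidence']) for d in tip_of('scene','bar_grip')]);st()
E
```

```text
t 69.3 tcp [ 0.4787 -0.1013  0.0774] F [ 0.2 -1.3  0.7] gap 0.0452
[([254.8, 204.1], 0.96)]
t 71.8 tcp [0.4861 0.1471 0.3192] F [0.1 1.2 1.1] gap 0.0452
```

View pics/fin.png

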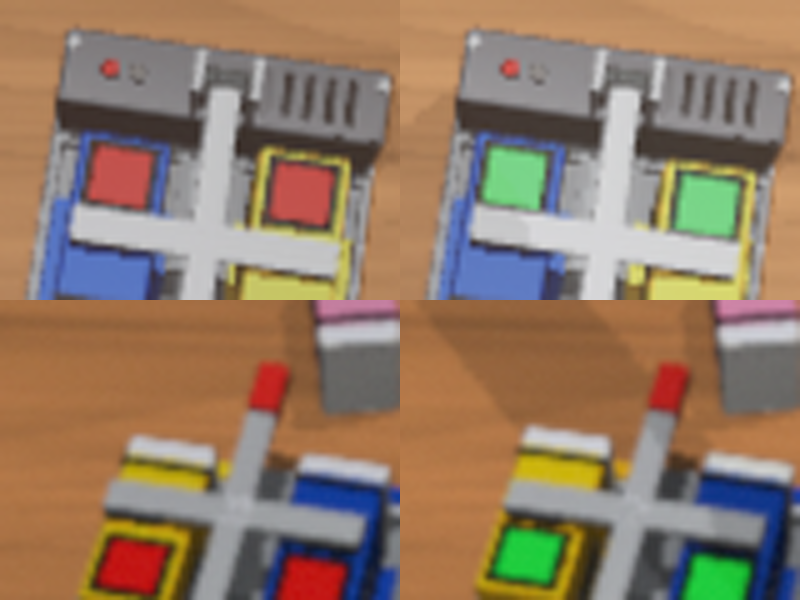

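View pics/finw.png

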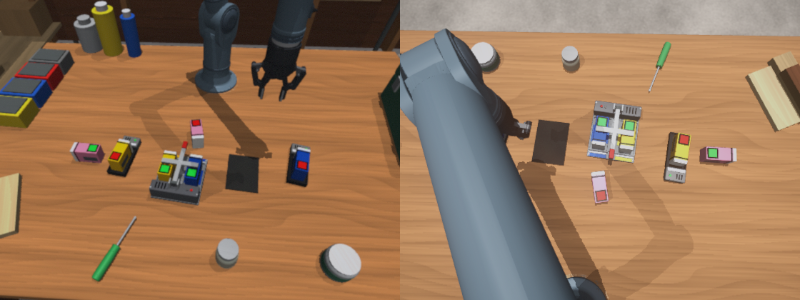

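The lowered bar overlays the initial picture, with its tab at the same pixel. Both bays show green gauges and both chargers red ones.

```bash
python3 -c "
from bench import *
sign_off(); print(read_time_s())"
```

```text
the job is handed in; nothing more can be done
the job is handed in; nothing more can be done
```

The swap is done and handed in at about 72 s of the 144 s allowed, with the robot clear of everything.

**What I did:**
- I swung the bar up to about 1.88 rad.
- I moved blue flat to the mat, blue charged to the blue bay and yellow flat to charger_b's pocket.
- I then moved yellow charged to the yellow bay and blue flat from the mat to the other charger.
- I swung the bar down until it met its stop, at 17 N.

**Last checks:**
- **Packs:** both bays show green gauges and both chargers red, with every white end towards its white mark. Each pack touched down at its expected floor height.
- **Bar:** it matches its original down position in both views.
- **Others:** the pink look-alikes were not touched, and the mat is empty again.

**Disagreements:**
- The two cameras differed by 1–5 mm in position and 3–5 mm in height, so I used the text's heights and averaged the positions.
- The charged yellow pack sits slightly off the bay's centre line, about 3 mm at most and within the 8 mm clearance.
- The arm hid the top view of charger_b before I placed there. The view after placing showed the pack seated.

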